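# Feel the play of a toe unit and sort it out as loose

### The job

The chipped orange toe unit has worn loose in its aluminium block: grip it where it sits and wiggle it sideways along its slot to feel the play, pushing it well over towards the brass-capped end of the block first and then well over towards the other end. Then lift it straight out, lower it into the dark green parts box with the open brass lid before letting go, and leave it there as a reject. Leave the grey toe unit sitting in its own block.

Things in the scene. Friction and masses are not known exactly. Their poses are not given: they have to be found in the camera images.
- orange_toe_mid (a point): Middle of the chipped orange toe unit's housing, the place to grip: 36 mm wide in y (grip across this), 52 long in x, from 21 below to 25 above. Under it a 68 x 46 mm flange rests on the block (underside 27 below) and a foot 30 x 24 mm (x, y) reaches 45 below, 18 mm deep in the slot. Wings reach 29 mm sideways at x 20 to 38. Axes about as its block's, z up. Loose, 0.2 to 0.45 kg.
- worn_block: Fixed aluminium block holding the orange unit, 70 x 84 x 30 mm; origin at the centre of its underside. Slot in its top: centred, 20 deep, 35 in x, 44 in y, so the foot slides 10 mm either way in y to a rigid stop. +y end brass-capped, -y end plain with two dark screws. Seated, orange_toe_mid is 57 mm above this origin and within 2 mm of the middle.
- green_box: Fixed, empty dark green parts box, 150 x 180 x 50 mm (x, y, z), open above, walls and floor 6 mm; origin at the centre of its underside on the bench. Its brass lid is open and leans back outward from the +x rim, to 132 mm high. The toe unit may stand or lie inside (standing, orange_toe_mid is 51 mm above this origin).
- grey_toe_mid (a point): The same point on the grey toe unit: same shape, sitting tight in a block of its own that looks alike. To be left alone.
Mind the look-alikes: they are no part of the job. Of the things that look like the part that bears orange_toe_mid, the larger one is meant. What is shaped like the worn_block but turquoise is not meant.

How it is judged:
By the outcome, as a careful person would: the job done as asked, in the order asked, and still so for the second after the job is handed in, with the robot touching nothing.
It also fails if it takes over 38 s, if anything falls off the work surface, if the arm or the gripper's body presses on something with over 40 N, if the wrist force passes 120 N, or if a joint passes its speed limit or range.

### The arm

A 7-joint arm with a two-finger parallel gripper is mounted at the origin on the work surface. World frame = base frame: x ahead of the robot, y to its left, z up, the work surface at z = 0. Lengths are in m, angles in rad, forces in N, time in s.
With the tool pointing down it reaches from about 0.4 to 0.85 m from the base axis. Payload 10.4 kg.
Tool frame: the origin (TCP) lies at the very end of the fingers, on their centre line; the grasp point (between the pads) lies 19 mm behind it; z points along the fingers, y is the line along which they close (so a half turn about z gives the same grasp; the last joint's range is limited). The gripper opens to 87 mm and grips with 3 to 60 N. Pads are 19 mm wide; open, the fingers measure 117 mm over their backs; the gripper's body (75 mm by 190 mm) begins 51 mm behind the grasp point.
Start: joints at [-1.321, 0.332, -0.065, 1.46, 0.022, 1.35, -0.088], TCP at [0.168, 0.602, 0.223] pointing down, gripper open.
Joint ranges: [-2.6, 2.6], [-0.5, 2.12], [-1.47, 1.34], [0.16, 2.42], [-1.27, 4.41], [0.06, 2.06], [-2.6, 2.6]. Speed limits (rad/s): [2.22, 2.22, 2.79, 2.79, 3.14, 3.14, 3.14].

### API

Orientations are given as a unit quaternion [x, y, z, w].
In Python, from bench import r gives the robot as it stands.
- The arm moves only by the shell command python3 -m crank 'ROWS' [FORCE]. ROWS is JSON, a list that holds one entry, the list of rows, each a list of 5 numbers: the shift along the tool's x, y, z in mm, then the turn about the tool's z in degrees, then the opening, from -1 (shut) to 1 (fully open). A call has 1 to 20 rows; each row is the pose to reach, as a shift and turn from the pose commanded when the call began, along the tool's axes at that moment; what a row does not reach only later rows make up. A row lasts 1/10 s, in which the tool goes at most 50 mm and 8.59 degrees, less where a joint would pass 70% of its speed; a pose out of reach is approached as far as the arm can. A call with a gripper value outside its range is refused whole. The fingers move at their own pace and stop on an object; FORCE is the grip in N (left out, the last holds). Time passes only in rows, so rows that repeat a pose let the fingers close. It gives the time, the measured TCP pose, the force, the opening and the grip force at its end, in the units of the state.
- r.read_state(): the state, without advancing time (a new reading comes with each control period).
- r.camera(name): name is "scene" or "top" or "wrist"; returns a dict with "image" (420x560x3 uint8, red, green, blue), "vfov" (degrees; the focal length in pixels is half the picture's height over the tangent of half this angle, whatever the lens; pixels are square), "cx", "cy" (the principal point, pixels), "eye" and "attitude" of the camera in the world. Camera axes: x right, y down, z forward; pixel columns grow to the right and rows downward; lengths in m; the calibration is good to about 2 mm. A picture is of the moment at which its call begins. There is no depth.
- r.close_job(): hands the job in; it is judged then, once.
The state is a dict: "time": time; "joint_positions": joint angles; "joint_vel": joint speeds; "joint_torque": joint torques, N m; "ee_pos": TCP position; "eef_rot": TCP orientation; "ft_force": force on the tool from outside, world axes, zero at the start; "torque": the same for the moment, N m; "width": finger opening in m; "grip_force": force on a finger pad.
Only numpy, scipy, OpenCV 4.12 (cv2) and the standard library are available. Lean on these libraries where they do the work, as an engineer would, in place of code of your own. Each camera call takes 0.05 s, during which the arm holds its last target. There are 200 camera calls.

## Working session

There is one attempt and no reset: what is moved stays moved. The work goes in short steps, Python scripts to look and compute and a shell command to move; the robot and the scene stay as the last step left them, time stands still between calls to the robot, and variables do not carry over. Pictures are saved under pics/ and viewed, at most 10 in all, crops included, and the job is handed in when it is done.

```bash
mkdir -p pics; ls; cat > h.py <<'E'
import numpy as np, cv2
from scipy.spatial.transform import Rotation as R
from bench import r
def snap(n,fn=None):
    c=r.camera(n)
    if fn: cv2.imwrite('pics/'+fn,c['image'][:,:,::-1])
    return c
def rot(c):
    a=np.array(c['attitude'],float)
    return a if a.shape==(3,3) else R.from_quat(a).as_matrix()
def ray(c,u,v):
    f=210/np.tan(np.radians(c['vfov'])/2)
    d=rot(c)@np.array([(u-c['cx'])/f,(v-c['cy'])/f,1]); return np.array(c['eye']),d
def plane(c,u,v,z):
    e,d=ray(c,u,v); return e+d*(z-e[2])/d[2]
E
python3 - <<'E'
from h import *
for n in ['scene','top','wrist']:
    c=snap(n,n+'0.png'); print({k:v for k,v in c.items() if k!='image'})
s=r.read_state();print(s)
E
```

```text
pics
{'vfov': 42.92859236683268, 'cx': 284.17021077011924, 'cy': 204.6763167472455, 'eye': array([1.27980969, 0.20052033, 0.82422226]), 'attitude': array([ 0.56839806,  0.71890595, -0.32000129, -0.24020211])}
{'vfov': 45.426586286238454, 'cx': 270.4330753782046, 'cy': 208.87299636359288, 'eye': array([0.24800172, 0.01274867, 1.25706964]), 'attitude': array([ 0.71309298, -0.6950855 ,  0.0717085 , -0.05667837])}
{'vfov': 68.5266204415483, 'cx': 276.38046590305487, 'cy': 212.6437366309433, 'eye': array([0.09611457, 0.62210483, 0.38388272]), 'attitude': array([0.78940577, 0.59876965, 0.08140508, 0.10810486])}
{'time': 0.15, 'joint_positions': array([-1.32059506,  0.33270802, -0.06469748,  1.46074588,  0.0216073 ,
        1.34989888, -0.08849717]), 'joint_vel': array([ 0.00041449, -0.00123833,  0.00189404, -0.0013901 ,  0.00106105,
       -0.00159638,  0.00047161]), 'joint_torque': array([ 5.28832879e-04, -6.23643422e+01,  2.43851496e-02, -3.90140319e+01,
       -6.12584688e-02,  3.73206753e-02,  6.75545789e-05]), 'ee_pos': array([0.16831935, 0.60160495, 0.22194957]), 'eef_rot': array([ 1.35968683e-01,  9.90712993e-01, -5.30338269e-04, -4.55069366e-05]), 'ft_force': array([ 0.04779931,  0.1345446 , -0.01865183]), 'torque': array([0.00645656, 0.01354607, 0.03527092]), 'grip_force': 0.0, 'width': 0.08707052332248597}
```

View pics/top0.png

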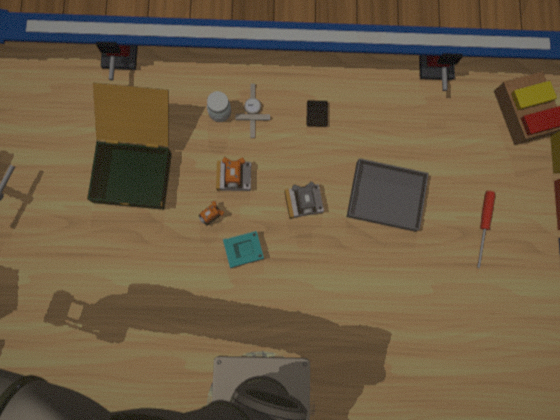

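View pics/scene0.png

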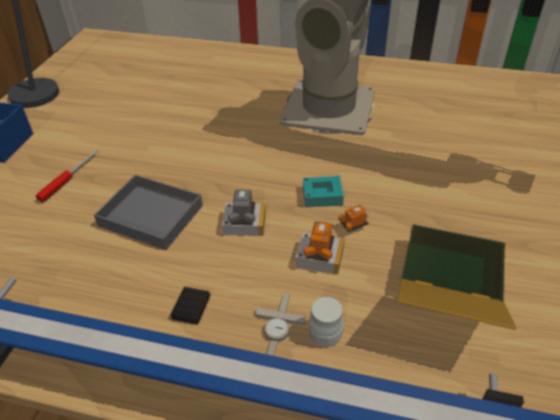

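Candidates: the large orange unit in its block at top (235,173), the small orange look-alike at (210,213), the grey unit at (307,198), and the turquoise block at (244,249). I choose (235,173). The green box is at (130,175), with its lid on the far (+x) side.

```bash
python3 - <<'E'
from h import *
t=snap('top');s=snap('scene')
a=cv2.resize(t['image'][140:230,180:280],None,fx=4,fy=4,interpolation=cv2.INTER_CUBIC)
b=cv2.resize(s['image'][205:295,275:375],None,fx=4,fy=4,interpolation=cv2.INTER_CUBIC)
cv2.imwrite('pics/crop1.png',np.hstack([a,b])[:,:,::-1])
for n,c,box in [('top',t,(150,200,215,258)),('scene',s,(215,275,290,345))]:
    hsv=cv2.cvtColor(c['image'],cv2.COLOR_RGB2HSV)
    m=cv2.inRange(hsv,(3,170,60),(14,255,255)); k=np.zeros_like(m);y0,y1,x0,x1=box;k[y0:y1,x0:x1]=m[y0:y1,x0:x1]
    M=cv2.moments(k,True);u,v=M['m10']/M['m00'],M['m01']/M['m00'];print(n,u,v,M['m00'],cv2.boundingRect(k))
    for z in (.04,.057,.075): print(z,plane(c,u,v,z).round(4))
# box interior dark green mask
hsv=cv2.cvtColor(t['image'],cv2.COLOR_RGB2HSV)
m=cv2.inRange(hsv,(40,60,5),(90,255,110));m[:,190:]=0;m[:120]=0;m[220:]=0;m=cv2.morphologyEx(m,cv2.MORPH_OPEN,np.ones((3,3)))
cs=max(cv2.findContours(m,0,2)[0],key=cv2.contourArea);rc=cv2.minAreaRect(cs);print(rc)
for p in cv2.boxPoints(rc): print(p,plane(t,*p,.05).round(3))
E
```

```text
top 232.991452991453 169.87179487179486 234.0 (223, 158, 22, 25)
0.04 [0.5686 0.0853 0.04  ]
0.057 [0.5641 0.0843 0.057 ]
0.075 [0.5593 0.0832 0.075 ]
scene 321.48622047244095 240.53543307086613 508.0 (304, 215, 41, 44)
0.04 [0.5483 0.0833 0.04  ]
0.057 [0.5641 0.0858 0.057 ]
0.075 [0.5809 0.0885 0.075 ]
((126.15103149414062, 171.63174438476562), (30.07960319519043, 46.03362274169922), 14.534454345703125)
[105.8162  190.13753] [0.506 0.393 0.05 ]
[117.368904 145.57713 ] [0.62  0.374 0.05 ]
[146.48587 153.12596] [0.602 0.301 0.05 ]
[134.93317 197.68636] [0.489 0.321 0.05 ]
```

View pics/crop1.png

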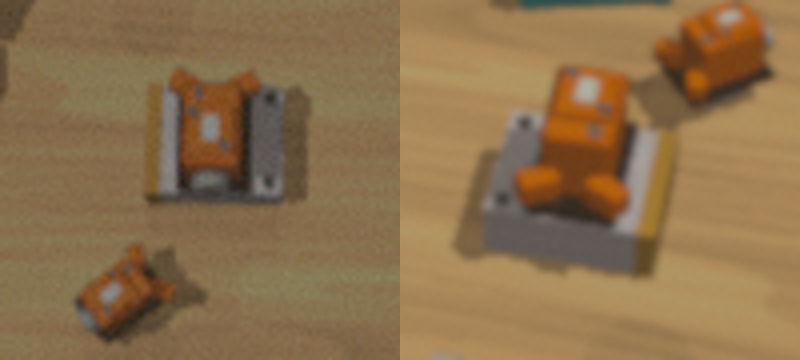

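The crop confirms the large orange unit. The brass cap is on the left (+y) at crop (153,140), the two dark screws are on the right, and the wings point to +x.

```bash
python3 - <<'E'
from h import *
t=snap('top');s=snap('scene')
P=[plane(t,*p,.03) for p in [(217.5,161.2),(250.5,162),(250.5,189.2),(217.3,188.8)]]
print(np.round(P,3),np.mean(P,0)); d=P[0]-P[1];e=P[3]-P[2]
print('yaw of y axis',[np.degrees(np.arctan2(-q[0],q[1])) for q in(d,e)],np.linalg.norm(d),np.linalg.norm(P[0]-P[3]))
a,da=ray(t,232.5,171.8);b,db=ray(s,321.2,227.5)
k=np.linalg.lstsq(np.c_[da,-db],b-a,rcond=None)[0];print('patch',a+da*k[0],b+db*k[1])
print('box top rim',np.round([plane(t,*p,.05) for p in [(97,143),(171,149),(165,209),(89,204)]],3))
print('box scene rim',np.round([plane(s,*p,.05) for p in [(415,228),(505,240),(508,300),(400,290)]],3))
cv2.imwrite('pics/box.png',np.hstack([cv2.resize(i,None,fx=3,fy=3) for i in (t['image'][75:220,75:185],s['image'][215:345,390:520][:,:] if 0 else s['image'][205:350,390:520])])[:,:,::-1])
st=r.read_state();print(st['ee_pos'],R.from_quat(st['eef_rot']).as_matrix().round(4))
E
```

```text
[[0.593 0.126 0.03 ]
 [0.593 0.042 0.03 ]
 [0.523 0.04  0.03 ]
 [0.521 0.123 0.03 ]] [0.55737521 0.08291667 0.03      ]
yaw of y axis [np.float64(0.2844924900924548), np.float64(0.9373458783422853)] 0.08330024224974407 0.07138259543226537
patch [0.55274598 0.08378858 0.0816996 ] [0.5529967  0.0823747  0.08167915]
box top rim [[0.625 0.425 0.05 ]
 [0.615 0.241 0.05 ]
 [0.463 0.246 0.05 ]
 [0.47  0.431 0.05 ]]
box scene rim [[0.482 0.262 0.05 ]
 [0.476 0.436 0.05 ]
 [0.626 0.434 0.05 ]
 [0.647 0.246 0.05 ]]
[0.16837565 0.60184436 0.22241235] [[-9.630e-01  2.694e-01 -0.000e+00]
 [ 2.694e-01  9.630e-01 -2.000e-04]
 [-0.000e+00 -2.000e-04 -1.000e+00]]
```

View pics/box.png

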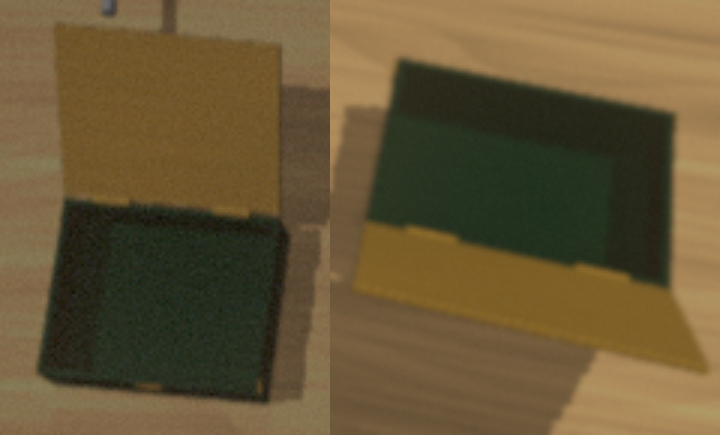

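The box's open rim runs roughly from (97,143) to (165,209) in the top view, giving a centre near (0.544, 0.337) with a yaw of about −2.6°. The lid hinges on the +x side, as described. Next I move to hover above the orange unit.

```bash
python3 -m crank '[[[-40,-30,0,-4,1],[-80,-62,0,-8,1],[-120,-92,0,-12,1],[-160,-123,0,-16.2,1],[-200,-154,0,-16.2,1],[-240,-185,0,-16.2,1],[-280,-216,0,-16.2,1],[-320,-247,0,-16.2,1],[-360,-277,0,-16.2,1],[-400,-308,0,-16.2,1],[-440,-339,0,-16.2,1],[-475,-366,0,-16.2,1],[-500,-385,0,-16.2,1],[-513,-395,20,-16.2,1],[-513,-395,40,-16.2,1],[-513,-395,60,-16.2,1],[-513,-395,60,-16.2,1],[-513,-395,60,-16.2,1],[-513,-395,60,-16.2,1]]]' 25
python3 - <<'E'
from h import *
c=snap('wrist','w1.png');s=r.read_state();print(s['time'],s['ee_pos'],R.from_quat(s['eef_rot']).as_matrix().round(3).tolist(),c['eye'])
E
```

```text
time: 2.25
ee_pos: [0.5566, 0.0835, 0.1638]
eef_rot: [-0.005, 1.0, 0.0, 0.001]
ft_force: [-0.6, 0.8, 0.5]
width: 0.0873
grip_force: 0.0
2.3 [0.55663976 0.08354166 0.16387172] [[-1.0, -0.01, 0.002], [-0.01, 1.0, 0.001], [-0.002, 0.001, -1.0]] [0.48138932 0.08328129 0.32577785]
```

View pics/w1.png

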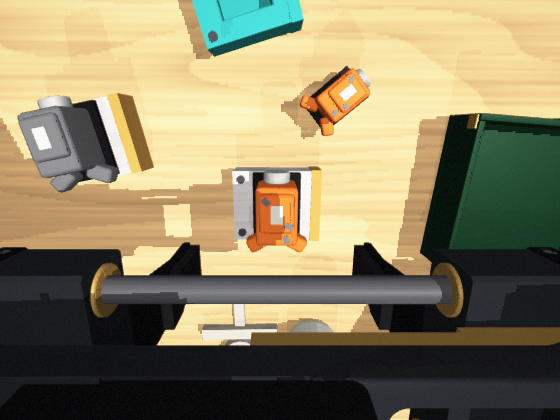

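The wrist view shows the orange unit centred between the fingers at about (278,212). Its block corners are at (233,169) and (321,168), with the brass cap on the right (+y). I'll compute the offset.

```bash
python3 - <<'E'
from h import *
c=snap('wrist')
for p,z in [((233,168.5),.03),((321,168),.03),((321,240),.03),((233,240),.03),((258,182),.08),((298,182),.08),((277,215),.082)]: print(p,plane(c,*p,z).round(4))
hsv=cv2.cvtColor(c['image'],cv2.COLOR_RGB2HSV)
m=cv2.inRange(hsv,(3,150,60),(14,255,255));k=np.zeros_like(m);k[180:232,245:315]=m[180:232,245:315]
for v in (190,200,210,220,228):
    w=np.where(k[v])[0];print(v,w.min(),w.max(),plane(c,w.min(),v,.07)[:2].round(4),plane(c,w.max()+1,v,.07)[:2].round(4))
E
```

```text
(233, 168.5) [0.5208 0.0424 0.03  ]
(321, 168) [0.5195 0.1267 0.03  ]
(321, 240) [0.5929 0.1303 0.03  ]
(233, 240) [0.5938 0.0404 0.03  ]
(258, 182) [0.5248 0.0692 0.08  ]
(298, 182) [0.5245 0.1014 0.08  ]
(277, 215) [0.5517 0.0848 0.082 ]
190 255 297 [0.5334 0.066 ] [0.5331 0.1023]
200 255 297 [0.5421 0.0659] [0.5417 0.1026]
210 255 297 [0.5509 0.0659] [0.5506 0.1028]
220 256 297 [0.5599 0.0667] [0.5595 0.1031]
228 256 297 [0.5672 0.0666] [0.5669 0.1033]
```

```bash
python3 -m crank '[[[0,1,30,0,1],[0,1,60,0,1],[0,1,85,0,1],[0,1,105,0,1],[0,1,115,0,1],[0,1,119,0,1],[0,1,120,0,1],[0,1,120,0,1],[0,1,120,0,-1],[0,1,120,0,-1],[0,1,120,0,-1],[0,1,120,0,-1],[0,1,120,0,-1],[0,1,120,0,-1],[0,1,120,0,-1]]]' 30
```

```text
time: 3.85
ee_pos: [0.556, 0.0843, 0.0425]
eef_rot: [-0.005, 1.0, 0.0, -0.0]
ft_force: [-0.5, -1.5, -0.0]
width: 0.0391
grip_force: 0.0
```

```bash
python3 -m crank '[[[0,0,0,0,-1],[0,0,0,0,-1],[0,0,0,0,-1],[0,0,0,0,-1],[0,0,0,0,-1]]]' 30
```

```text
time: 4.35
ee_pos: [0.556, 0.0842, 0.0425]
eef_rot: [-0.005, 1.0, 0.0, 0.0]
ft_force: [-0.5, -0.3, -0.4]
width: 0.0355
grip_force: 30.0
```

Gripped. Now I slide it towards the brass end (+y, tool +y).

```bash
python3 -m crank '[[[0,1,0,0,-1],[0,2,0,0,-1],[0,3,0,0,-1],[0,4,0,0,-1],[0,5,0,0,-1],[0,6,0,0,-1],[0,7,0,0,-1],[0,8,0,0,-1],[0,8,0,0,-1],[0,8,0,0,-1]]]' 40
```

```text
time: 5.35
ee_pos: [0.5559, 0.0926, 0.0425]
eef_rot: [-0.005, 1.0, 0.0, 0.0]
ft_force: [0.2, -0.1, -0.1]
width: 0.0356
grip_force: 40.0
```

```bash
python3 -m crank '[[[0,0.5,0,0,-1],[0,1,0,0,-1],[0,1,0,0,-1],[0,1,0,0,-1]]]'
```

```text
time: 5.75
ee_pos: [0.5559, 0.0928, 0.0425]
eef_rot: [-0.005, 1.0, -0.0, -0.0]
ft_force: [-0.2, -3.9, -0.8]
width: 0.0355
grip_force: 40.0
```

It touches the brass-side stop at about y = 0.093 with 4 N. Now the other way.

```bash
python3 -m crank '[[[0,-1.5,0,0,-1],[0,-3,0,0,-1],[0,-4.5,0,0,-1],[0,-6,0,0,-1],[0,-7.5,0,0,-1],[0,-9,0,0,-1],[0,-10.5,0,0,-1],[0,-12,0,0,-1],[0,-13.5,0,0,-1],[0,-15,0,0,-1],[0,-16.5,0,0,-1],[0,-18,0,0,-1],[0,-18,0,0,-1],[0,-18,0,0,-1]]]'
```

```text
time: 7.15
ee_pos: [0.556, 0.0748, 0.0425]
eef_rot: [-0.005, 1.0, -0.0, -0.0]
ft_force: [0.1, -1.4, -0.8]
width: 0.0354
grip_force: 40.0
```

```bash
python3 -m crank '[[[0,-0.5,0,0,-1],[0,-1,0,0,-1],[0,-1,0,0,-1],[0,-1,0,0,-1]]]'
```

```text
time: 7.55
ee_pos: [0.5561, 0.0744, 0.0425]
eef_rot: [-0.005, 1.0, 0.0, 0.0]
ft_force: [-0.3, 0.3, -1.0]
width: 0.0356
grip_force: 40.0
```

```bash
python3 -m crank '[[[0,-0.5,0,0,-1],[0,-1,0,0,-1],[0,-1,0,0,-1],[0,-1,0,0,-1]]]'
```

```text
time: 7.95
ee_pos: [0.5561, 0.0732, 0.0425]
eef_rot: [-0.005, 1.0, -0.0, 0.0]
ft_force: [0.3, 0.1, -1.2]
width: 0.0359
grip_force: 40.0
```

```bash
python3 -m crank '[[[0,1.5,0,0,-1],[0,3,0,0,-1],[0,3,0,0,-1],[0,3,-4,0,-1],[0,3,-10,0,-1],[0,3,-18,0,-1],[0,3,-28,0,-1],[0,3,-42,0,-1],[0,3,-60,0,-1],[0,3,-80,0,-1],[0,3,-100,0,-1],[0,3,-112,0,-1],[0,3,-118,0,-1],[0,3,-118,0,-1],[0,3,-118,0,-1]]]'
python3 - <<'E'
from h import *
snap('scene','s2.png');snap('top','t2.png')
s=r.read_state();print(s['ee_pos'],s['ft_force'])
a=cv2.imread('pics/s2.png')[130:350,200:520];cv2.imwrite('pics/s2c.png',cv2.resize(a,None,fx=2.4,fy=2.4))
E
```

```text
time: 9.45
ee_pos: [0.5556, 0.0763, 0.1598]
eef_rot: [-0.005, 1.0, -0.0, -0.001]
ft_force: [-0.8, -0.7, -3.3]
width: 0.0358
grip_force: 40.0
[0.55553895 0.07620671 0.15959921] [ 0.24553785  0.21322285 -2.96027965]
```

View pics/s2c.png

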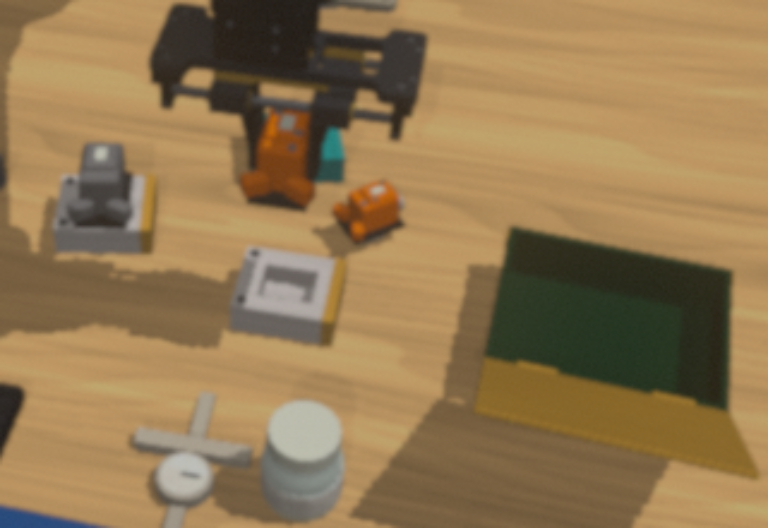

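The unit is held upright at crop (283,155) and its block is empty, with the slot visible at (288,285). The grey unit is untouched. Now I move over to the box.

```bash
python3 -m crank '[[[1,12,0,0,-1],[3,36,0,0,-1],[5,70,0,0,-1],[7,104,0,0,-1],[9,138,0,0,-1],[11,172,0,0,-1],[13,204,0,0,-1],[14,230,0,0,-1],[15,248,0,0,-1],[15,258,0,0,-1],[15,261,0,0,-1],[15,261,0,0,-1],[15,261,0,0,-1]]]'
python3 - <<'E'
from h import *
t=snap('top');s=snap('scene')
f=lambda i:cv2.resize(i,(400,400),interpolation=cv2.INTER_CUBIC)
cv2.imwrite('pics/b3.png',np.hstack([f(t['image'][80:230,60:210]),f(s['image'][170:330,370:530])])[:,:,::-1])
E
```

```text
time: 10.85
ee_pos: [0.539, 0.3356, 0.1606]
eef_rot: [-0.004, 1.0, -0.0, 0.0]
ft_force: [-0.4, -0.1, -1.9]
width: 0.0358
grip_force: 40.0
```

View pics/b3.png

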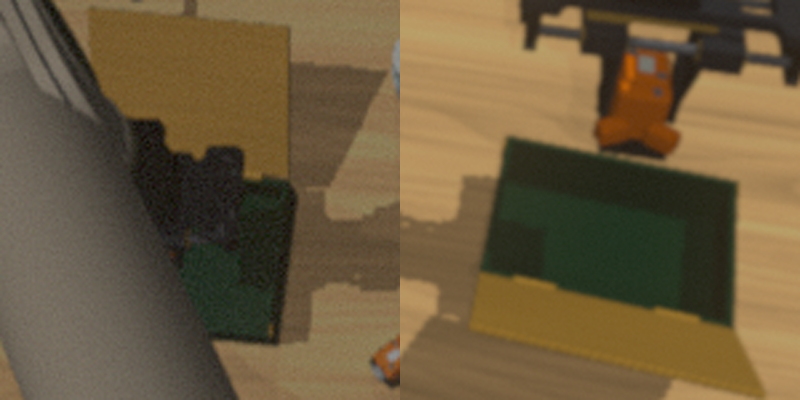

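The unit, at right panel (640,100), is held above the box and roughly centred over it, clear of the lid. I'll lower it.

```bash
python3 -m crank '[[[0,0,12,0,-1],[0,0,30,0,-1],[0,0,50,0,-1],[0,0,70,0,-1],[0,0,88,0,-1],[0,0,102,0,-1],[0,0,111,0,-1],[0,0,116,0,-1],[0,0,119,0,-1],[0,0,120,0,-1],[0,0,120,0,-1],[0,0,120,0,-1]]]'
```

```text
time: 12.15
ee_pos: [0.5388, 0.3374, 0.0411]
eef_rot: [-0.005, 1.0, 0.0, 0.0]
ft_force: [-0.2, 0.1, -2.6]
width: 0.0362
grip_force: 40.0
```

```bash
python3 -m crank '[[[0,0,1,0,-1],[0,0,2,0,-1],[0,0,2,0,-1],[0,0,2,0,-1]]]'
```

```text
time: 12.55
ee_pos: [0.5385, 0.3371, 0.0385]
eef_rot: [-0.005, 1.0, 0.0, -0.0]
ft_force: [-0.8, 0.2, -2.4]
width: 0.0357
grip_force: 40.0
```

```bash
python3 -m crank '[[[0,0,1,0,-1],[0,0,2,0,-1],[0,0,2,0,-1],[0,0,2,0,-1]]]'
```

```text
time: 12.95
ee_pos: [0.5385, 0.3372, 0.0366]
eef_rot: [-0.005, 1.0, 0.0, 0.0]
ft_force: [0.1, -0.0, -2.0]
width: 0.0359
grip_force: 40.0
```

```bash
python3 -m crank '[[[0,0,1,0,-1],[0,0,1,0,-1],[0,0,1,0,-1]]]'
```

```text
time: 13.25
ee_pos: [0.5386, 0.3372, 0.0365]
eef_rot: [-0.005, 1.0, 0.0, 0.0]
ft_force: [-3.9, -1.6, 7.4]
width: 0.0359
grip_force: 40.0
```

It has touched the floor (7 N upward). I'll release and then rise.

```bash
python3 -m crank '[[[0,0,0,0,0.2],[0,0,0,0,0.4],[0,0,0,0,0.6],[0,0,0,0,0.6],[0,0,0,0,0.6],[0,0,0,0,0.6],[0,0,0,0,0.6],[0,0,-10,0,0.6],[0,0,-25,0,0.6],[0,0,-45,0,0.6],[0,0,-70,0,0.6],[0,0,-100,0,0.6],[0,0,-130,0,0.6],[0,-30,-155,0,0.6],[0,-70,-165,0,0.6],[0,-110,-165,0,0.6],[0,-145,-165,0,0.6],[0,-150,-165,0,0.6],[0,-150,-165,0,0.6]]]'
python3 - <<'E'
from h import *
t=snap('top');s=snap('scene')
f=lambda i:cv2.resize(i,(400,400),interpolation=cv2.INTER_CUBIC)
cv2.imwrite('pics/b4.png',np.hstack([f(t['image'][80:270,70:340][:,:]),f(s['image'][150:340,200:520])])[:,:,::-1])
E
```

```text
time: 15.15
ee_pos: [0.5404, 0.1861, 0.2021]
eef_rot: [-0.004, 1.0, 0.001, 0.001]
ft_force: [-0.2, 1.2, -0.0]
width: 0.0697
grip_force: 0.0
```

View pics/b4.png

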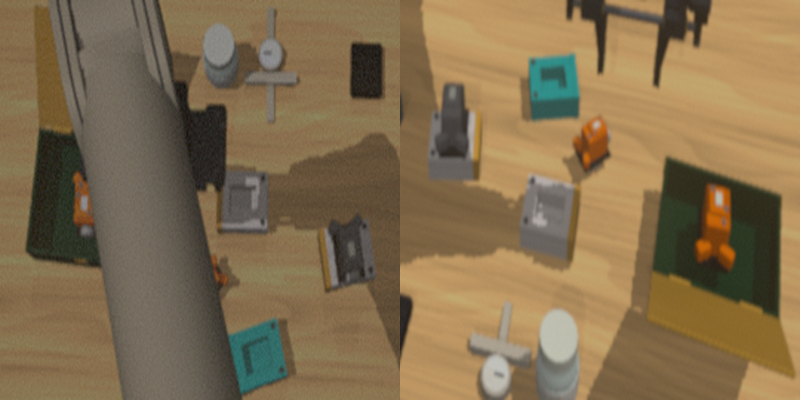

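The orange unit stands in the green box at right panel (715,225). The gripper is clear, the worn block is empty, and the grey unit is still in its block.

```bash
python3 -c "from bench import r; print(r.close_job())"
```

```text
the job is handed in; nothing more can be done
None
```

The job is handed in after about 15 s: I slid the orange toe unit over to the brass-capped end (about 4 N at the stop), then to within about 1 mm of the other stop without feeling contact, lifted it straight out, and left it standing in the green box with the grey unit untouched.

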